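# Pin the bottle carriage, then unlatch and hold up the hold-down arm

### The job

Make the leak-test stand safe and open it so that a colleague can change the sample bottle. First take the headed steel pin out of its rest block and push it down through the fork and the lug of the bottle carriage until its collar sits flush on the fork, and let go of it; then pull the spring latch of the hold-down arm sideways off the ball, lift the arm by the latch grip until its free end is at least 9 cm above where it sat, and finish while still holding it up there, without disturbing the jar, bottle, spanner and beaker standing around.

Things in the scene. Friction and masses are not known exactly. Their poses are not given: they have to be found in the camera images.
- pin: Loose headed steel pin, 0.09 kg, upright in a rest block. Origin on its axis at the underside of the collar, z up. Below it: shank 10 mm in diameter, 36 mm long, last 5 mm tapered. Above: collar 26 mm in diameter, 5 mm thick, then a round grip 18 mm in diameter, 5 to 42 mm above the origin. Grip it 22 to 32 mm above the origin, so that fingertips clear the collar.
- pin_block: Fixed white plastic rest block, 60 x 60 x 50 mm high, origin at the centre of its underside. The pin stands in a vertical 13 mm hole in its middle, collar on the block's top, 50 mm above the table. Lift the pin 45 mm to clear it. It stands left or right of the stand; a jar stands on the other side.
- fork_mouth (a point): Centre of the hole in the fork's top face, 50 mm above the table; axes as the stand's. Two 50 x 50 mm cheeks (at 20 to 28 and 42 to 50 mm height) and the carriage's lug between them (30 to 40 mm) have aligned vertical 13 mm holes, the mouth chamfered 2 mm. When the pin is seated its origin is at this point. Nothing higher than 60 mm stands within 80 mm of it.
- latch: Dark steel spring latch on the arm's free end. Origin: foot of its upright grip, 148 mm above the table; axes as the stand's, tilting with the arm. Grip: post 14 (x) x 24 (y) mm, 50 mm high; take it from above, fingers closing along x, 30 mm above the origin. It slides 14 mm to its -x against a spring (5 N, then 10 N). Its tooth under the ball locks the arm: pull over 9 mm before lifting.
- press_hinge (a point): Middle of the arm's horizontal hinge axis (x), 128 mm above the table; axes as the stand's, turning with the arm. The latch origin lies 240 mm from it along -y and 20 mm above it; as the arm rises the latch grip swings on a circle about this axis. Once the free end is up 30 mm the latch may spring back.
- press_arm (a joint): Angle of the hold-down arm (rad): 0 lying on the ball, grows as the free end rises, stop at 0.9. 0.39 rad raises the free end by about 90 mm. The arm (0.6 kg with latch) falls back by its own weight when let go.
- jar: Bystander: short glass jar with a lid, 68 mm wide, 85 mm high, origin under its centre.
- bottle: Bystander: closed green bottle, 66 mm wide, 170 mm high, beyond the stand on the left, origin under its centre.
- spanner: Bystander: spanner lying on the table beyond the stand.
- stand: Fixed leak-test stand, grey base 260 x 340 x 12 mm, origin on the table under the middle of the hold-down arm and its clamped bottle. Axes: z up, y along the arm from its free end (ball, at y = -120 mm) to its hinge (y = +120 mm), x away from the robot. The fork is at x = -140 mm, on the robot's side. The bottle's carriage hardly moves (stiff slide).
- beaker: Bystander: open steel beaker, 80 mm wide, 80 mm high, beyond the stand on the right, origin under its centre.
Not all that is in view belongs to the job. There is more than one size of the pin; the one meant has the size given above.

How it is judged (in metres and radians):
On the way, in this order (a step that is already met when the one before it is completed fails the run):
1. the pin is seated through fork and lug and let go while the arm still lies on the ball (horizontal distance between pin and fork_mouth below 0.004 m and z of pin in the frame of fork_mouth between -0.003 and 0.002 m and angle between pin's own z axis and vertical below 0.08 rad and contact force between the fingers and pin below 0.1 N and value of joint press_arm below 0.03 rad), for 0.2 s.
2. the latch is pulled sideways off the ball (x of latch in the frame of press_hinge below -0.008 m), for 0.05 s.
3. the arm is lifted off the ball (value of joint press_arm above 0.34 rad), for 0.1 s.
At the end, for the whole second after the job is handed in: The pin stands upright in the fork with its collar within 2 mm of the fork's top face and 4 mm of the hole's centre, not touched; the hold-down arm is raised by more than 0.34 rad (80 mm at the free end) and at rest, with the fingers carrying it by the latch (more than 1 N) (value of joint press_arm above 0.34 rad and contact force between the fingers and latch above 1 N and velocity of joint press_arm between -0.1 and 0.1 rad/s and horizontal distance between pin and fork_mouth below 0.004 m and z of pin in the frame of fork_mouth below 0.002 m and angle between pin's own z axis and vertical below 0.08 rad and contact force between the fingers and pin below 0.1 N); the arm keeps its last pose, push and grip.
It fails at once if a bystander is knocked over or moved by more than 40 mm (distance of any of jar, bottle, spanner, beaker from where it was at the start of the episode above 0.04 m or angle between any of jar, bottle, beaker's own z axis and vertical above 0.5 rad).
It also fails if it takes over 58 s, if anything falls off the work surface, if the arm or the gripper's body presses on something with over 40 N, if the wrist force passes 120 N, or if a joint passes its speed limit or range.

### The arm

A 6-joint arm with a two-finger parallel gripper is mounted at the origin on the work surface. World frame = base frame: x ahead of the robot, y to its left, z up, the work surface at z = 0. Lengths are in mm, angles in degrees, forces in N, time in s.
With the tool pointing down it reaches from about 350 to 850 mm from the base axis. Payload 8.1 kg.
Tool frame: the origin (TCP) lies on the front face of the gripper's body, between the roots of the fingers; the fingertips stand r.finger_overhang ahead of it and the grasp point (between the pads) lies 54 mm ahead of it (r.finger_overhang is the distance from the TCP to the fingertips, in mm); y points along the fingers, z is the direction in which the jaws open and shut, and the axes are right-handed (so a half turn about y gives the same grasp; the last joint's range is limited). The gripper opens to 85 mm and grips with 20 to 120 N. Pads are 22 mm wide; open, the fingers measure 114 mm over their backs; the gripper's body (76 mm by 85 mm) begins 54 mm behind the grasp point. The pads swing forward as they close: fully open they stand 13 mm farther back than shut.
Start: joints at [-4.893, 7.471, 85.268, -0, 87.261, -4.893], TCP at [600.005, 0.022, 303.892] pointing down, gripper open.
Joint ranges: [-169.43, 169.43], [-51.17, 129.36], [1.28, 143.12], [-76.62, 256.62], [0, 156.53], [-152.29, 152.29]. Speed limits (degrees/s): [136.94, 136.94, 159.86, 180, 180, 180].

### API

Orientations are given as [roll, pitch, yaw] about the fixed x, y, z axes, in that order (R = Rz(yaw) Ry(pitch) Rx(roll)).
In Python, from bench import r gives the robot as it stands. The module is installed in compiled form; this text tells all that it offers.
- The arm moves only by the tool arm_command, never from a script. Its argument "increments" is a list of rows, each a list of 6 numbers: the shift along the tool's x, y, z in m, then the turn, a rotation vector about the tool's x, y, z in rad. In form: [[tx, ty, tz, wx, wy, wz], ...]. A call has exactly 10 rows; each row is the pose to reach, as a shift and turn from the pose commanded when the call began, along the tool's axes at that moment; what a row does not reach only later rows make up. A row lasts 1/8 s, in which the tool goes at most 62.5 mm and 10.7 degrees, less where a joint would pass 70% of its speed; a pose out of reach is approached as far as the arm can. A call with a gripper value outside its range is refused whole. "jaw" is the gripper's target within -1 to 1 (shut at 1, half-way at 0, fully open at -1), set as the call begins (left out, the last holds). The fingers move at their own pace and stop on an object; "force" is the grip in N (left out, the last holds). Time passes only in rows, so rows that repeat a pose let the fingers close, or fill a call up. It gives the time, the measured TCP pose, the force and the opening at its end, in the units of the state.
- r.sense(): the state, without advancing time (a new reading comes with each control period).
- r.snapshot(name): name is "scene" or "side" or "wrist"; returns the picture (480x640x3 uint8, red, green, blue); there is no depth.
- r.camera_model(name): a dict with "intrinsics" (3x3 intrinsics, pixels), "cam_to_world" (4x4, takes a point from camera to world coordinates). Camera axes: x right, y down, z forward; pixel columns grow to the right and rows downward; lengths in mm; the calibration is good to about 2 mm. A picture is of the moment at which its call begins: read the wrist's pose just before it. camera_model takes no time and is no camera call; for the wrist camera it gives the pose at the moment of the call.
- r.hand_in(): hands the job in, once; it reports no verdict.
Trained networks look in the newest picture that a camera, given by its name, has taken for a name from the list of things; names that differ only in an ending like _2 or _b are one class to them, and where a whole thing is asked for, a point or a joint stands for the part that bears it (a point fixed in the world has none). Each returns a list of dicts, best first, with "conf" (0 to 1); they miss things now and then, are a little off and sometimes report something else, mostly with a low value. They report only what shows in the picture. A call takes as long as a camera call. They do not tell look-alikes from the thing itself.
- r.trace(camera, target): "mask" (480x640 bool, what is visible of it) and "position" ([column, row] in pixels, amid what is visible of it).
- r.spot_point(camera, target): "position" ([column, row] in pixels: a listed point, or the origin of a listed thing).
The state is a dict: "time": time; "joint_pos": joint angles; "qd": joint speeds; "joint_efforts": joint torques, N m; "tool_pos": TCP position; "tcp_rot": TCP orientation; "ft_force": force on the tool from outside, world axes, zero at the start; "wrist_torque": the same for the moment, N m; "finger_gap": finger opening in mm.
Only numpy, scipy, OpenCV 4.12 (cv2) and the standard library are available. Lean on these libraries where they do the work, as an engineer would, in place of code of your own. Each camera call takes 0.05 s, during which the arm holds its last target.

## Working session

There is one attempt and no reset: what is moved stays moved. The work goes in short steps, Python scripts to look and compute and a tool call to move; the robot and the scene stay as the last step left them, time stands still between calls to the robot, and variables do not carry over. Pictures are saved under pics/ and viewed, and the job is handed in when it is done.

Besides the shell and the picture viewer there is one more tool, called after "Emit:" as name(argument=value, ...) on one line, values as JSON. arm_command: Moves the arm, as the interface text tells. Its arguments: {"type":"object","properties":{"increments":{"type":"array","items":{"type":"array","items":{"type":"number"}}},"jaw":{"type":"number"},"force":{"type":"number"}},"required":["increments"]}

```bash
mkdir -p pics; ls; python3 - <<'E'
from bench import r
import cv2,numpy as np
s=r.sense()
for k,v in s.items(): print(k,np.round(v,3))
print(r.finger_overhang)
for n in ["scene","side","wrist"]:
    im=r.snapshot(n); cv2.imwrite(f"pics/{n}0.png",im[:,:,::-1])
    m=r.camera_model(n); print(n,np.round(m["intrinsics"],1).tolist(),np.round(m["cam_to_world"],3).tolist())
E
```

```text
pics
time 0.0
joint_pos [-4.895  7.516 85.33   0.    87.26  -4.893]
qd [ 0.022  0.     0.064  0.032  0.005 -0.025]
joint_efforts [-2.0000e-03 -5.6940e+01 -5.0056e+01 -0.0000e+00  1.4000e-02  0.0000e+00]
tool_pos [5.99588e+02 3.40000e-02 3.02833e+02]
tcp_rot [-9.0106e+01  9.0000e-03 -9.0003e+01]
ft_force [ 1.011 -0.034  0.233]
wrist_torque [ 0.044  0.008 -0.015]
finger_gap 85.547
72.6
scene [[506.9, 0.0, 316.6], [0.0, 506.9, 239.8], [0.0, 0.0, 1.0]] [[0.034, 0.861, -0.507, 1066.517], [0.999, -0.025, 0.025, -34.753], [0.009, -0.508, -0.861, 886.648], [0.0, 0.0, 0.0, 1.0]]
side [[505.9, 0.0, 319.2], [0.0, 505.9, 235.5], [0.0, 0.0, 1.0]] [[0.757, -0.402, 0.515, 117.837], [-0.654, -0.44, 0.616, -602.833], [-0.021, -0.803, -0.596, 689.878], [0.0, 0.0, 0.0, 1.0]]
wrist [[359.5, 0.0, 322.5], [0.0, 359.5, 236.3], [0.0, 0.0, 1.0]] [[1.0, 0.001, -0.002, 599.396], [0.0, -0.945, -0.328, 85.336], [-0.003, 0.328, -0.945, 372.246], [0.0, 0.0, 0.0, 1.0]]
```

View pics/scene0.png

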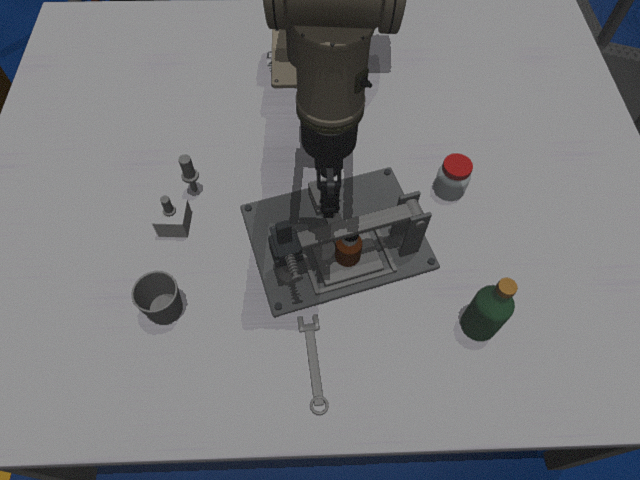

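View pics/side0.png

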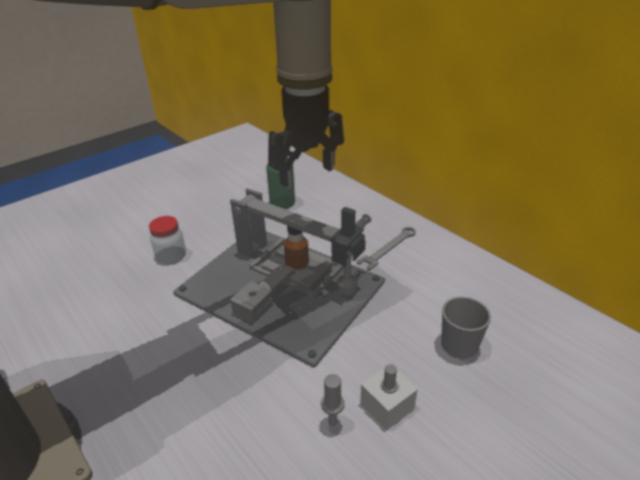

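View pics/wrist0.png

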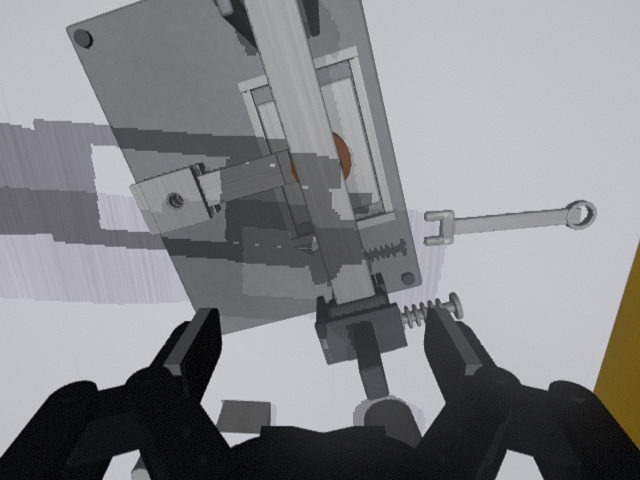

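The scene and side views show the grey stand, yawed by about 15°. The fork is on the robot side at about (172,200) in the wrist view. The pin in the white block is at scene (168,207) and side (390,378). A larger look-alike pin is at scene (190,172), the jar is on the left, and the beaker and spanner are beyond the stand. Next I'll measure with the networks.

```bash
cat > h.py <<'E'
from bench import r
import cv2,numpy as np
from scipy.spatial.transform import Rotation as R
def ray(m,p):
    K=m["intrinsics"];T=m["cam_to_world"]
    d=T[:3,:3]@np.linalg.solve(K,[p[0],p[1],1.0]); return T[:3,3].copy(),d/np.linalg.norm(d)
def tri(rs):
    A=np.zeros((3,3));b=np.zeros(3)
    for o,d in rs:
        P=np.eye(3)-np.outer(d,d);A+=P;b+=P@o
    x=np.linalg.solve(A,b); return x,[np.linalg.norm((np.eye(3)-np.outer(d,d))@(x-o)) for o,d in rs]
def atz(m,p,z):
    o,d=ray(m,p); return o+d*(z-o[2])/d[2]
def proj(m,X):
    T=m["cam_to_world"];c=T[:3,:3].T@(np.asarray(X)-T[:3,3]);u=m["intrinsics"]@c;return u[:2]/u[2]
E
python3 - <<'E'
from h import *
M={n:r.camera_model(n) for n in ["scene","side","wrist"]}
Z=dict(pin=50,fork_mouth=50,latch=148,press_hinge=128,stand=0,pin_block=0,jar=0,bottle=0,beaker=0)
for t in Z:
    rs=[]
    for n in M:
        for k,o in enumerate(r.spot_point(n,t)[:3]):
            print(t,n,k,round(o["conf"],2),np.round(o["position"],1),np.round(atz(M[n],o["position"],Z[t])))
            if k==0 and o["conf"]>.3: rs.append(ray(M[n],o["position"]))
    if len(rs)>1: x,e=tri(rs);print("  TRI",np.round(x,1),np.round(e,1))
print(r.sense()["time"])
E
```

```text
pin scene 0 0.67 [166.2 213.3] [ 505. -305.   50.]
pin scene 1 0.65 [191.5 175.8] [ 413. -263.   50.]
pin side 0 0.85 [388.7 387.4] [ 498. -303.   50.]
pin side 1 0.61 [329.2 404.8] [ 410. -266.   50.]
  TRI [ 500.8 -303.7   46.7] [2.6 2.6]
fork_mouth scene 0 0.91 [323.8 192.9] [464.   8.  50.]
fork_mouth side 0 0.85 [252.4 295.3] [460.   1.  50.]
fork_mouth wrist 0 0.61 [172.6 199.5] [461.   9.  50.]
  TRI [460.9   7.3  45.7] [0.8 2.1 1.7]
latch scene 0 0.68 [281.4 239.9] [630. -73. 148.]
latch side 0 0.78 [347.9 230.8] [634. -68. 148.]
latch side 1 0.32 [459.1 345.7] [ 562. -366.  148.]
latch wrist 0 0.75 [366.1 335. ] [631. -69. 148.]
  TRI [631.1 -70.5 149.4] [2.3 1.3 2.2]
press_hinge scene 0 0.62 [410.4 213.2] [569. 158. 128.]
press_hinge side 0 0.9 [246.7 205.1] [562. 156. 128.]
  TRI [565.6 159.5 124. ] [1.2 1.2]
stand scene 0 0.56 [345.4 263.3] [600.  46.   0.]
stand scene 1 0.44 [173.  221.8] [ 493. -304.    0.]
stand side 0 0.94 [295.7 272.9] [593.  44.   0.]
stand side 1 0.69 [389.2 404.2] [ 505. -302.    0.]
stand wrist 0 0.9 [325.  152.9] [601.  45.   0.]
  TRI [598.2  4
[... 178 characters left out ...]
02. -301.    0.]
  TRI [ 503.2 -299.1    2.2] [0.2 0.7 0.8]
jar scene 0 0.59 [448.2 190. ] [428. 280.   0.]
jar side 0 0.81 [169.6 253.9] [426. 281.   0.]
  TRI [426.8 280.3  -0.5] [0.7 0.7]
bottle scene 0 0.82 [479.3 325.8] [738. 286.   0.]
bottle scene 1 0.68 [165.3 212.3] [ 468. -323.    0.]
bottle side 0 0.61 [281.1 200.3] [741. 288.   0.]
bottle side 1 0.42 [392.3 243.6] [815. -23.   0.]
bottle wrist 0 0.58 [248.8 418.2] [ 500. -301.    0.]
  TRI [670.1 115.9 228.3] [174.2 103.9 150.3]
beaker scene 0 0.47 [313.9 358.8] [790. -22.   0.]
beaker side 0 0.46 [296.  271.7] [595.  46.   0.]
beaker wrist 0 0.72 [389.1 416.2] [ 687. -297.    0.]
  TRI [670.5 -52.8  87.6] [143.7 126.8 109.7]
1.5
```

Emit:
arm_command(increments=[[0.02,0.001,-0.006,0,-0.02,0],[0.06,0.003,-0.02,0,-0.05,0],[0.105,0.005,-0.034,0,-0.09,0],[0.15,0.007,-0.048,0,-0.13,0],[0.195,0.009,-0.062,0,-0.17,0],[0.24,0.011,-0.077,0,-0.21,0],[0.275,0.013,-0.088,0,-0.24,0],[0.295,0.014,-0.095,0,-0.265,0],[0.303,0.014,-0.097,0,-0.276,0],[0.303,0.014,-0.097,0,-0.276,0]], jaw=0, force=40)

```text
time: 2.75
tool_pos: [503.1, -303.0, 289.9]
tcp_rot: [-90.0, 0.0, -74.2]
ft_force: [-0.2, 0.4, -0.1]
finger_gap: 42.7
```

```bash
python3 - <<'E'
from h import *
s=r.sense();print(s["time"],np.round(s["tool_pos"],1),np.round(s["tcp_rot"],2),s["finger_gap"])
m=r.camera_model("wrist");im=r.snapshot("wrist");cv2.imwrite("pics/w1.png",im[:,:,::-1])
for o in r.spot_point("wrist","pin")[:3]: print(o["conf"],o["position"],atz(m,o["position"],50))
for o in r.spot_point("wrist","pin_block")[:3]: print(o["conf"],o["position"],atz(m,o["position"],0))
np.savez("m1.npz",**m)
E
```

```text
2.75 [ 503.1 -303.   289.9] [-8.999e+01  1.000e-02 -7.423e+01] 42.694680953682834
0.96 [228.7, 146.1] [ 411.24119579 -268.72894193   50.        ]
0.6 [319.8, 207.0] [ 498.79993649 -298.50953442   50.        ]
0.95 [319.8, 197.2] [ 499.12584291 -301.16681572    0.        ]
```

View pics/w1.png

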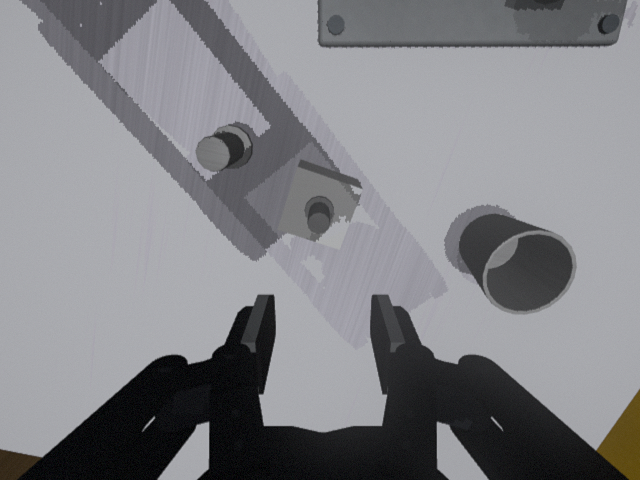

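```bash
python3 - <<'E'
from h import *
im=cv2.imread("pics/w1.png");a=cv2.resize(im[130:270,240:400],None,fx=5,fy=4.2857,interpolation=cv2.INTER_CUBIC)
a=cv2.resize(im[140:260,240:380],None,fx=5,fy=5,interpolation=cv2.INTER_CUBIC)
a=cv2.convertScaleAbs(a,alpha=1.4);cv2.imwrite("pics/w1c.png",a)
b=[]
for n,(x,y) in dict(scene=(166,205),side=(389,385)).items():
    i=cv2.imread(f"pics/{n}0.png")[y-45:y+45,x-45:x+60];b.append(cv2.resize(i,None,fx=3.8,fy=3.8,interpolation=cv2.INTER_CUBIC))
cv2.imwrite("pics/c2.png",np.hstack(b))
E
```

```text
(no output)
```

View pics/w1c.png

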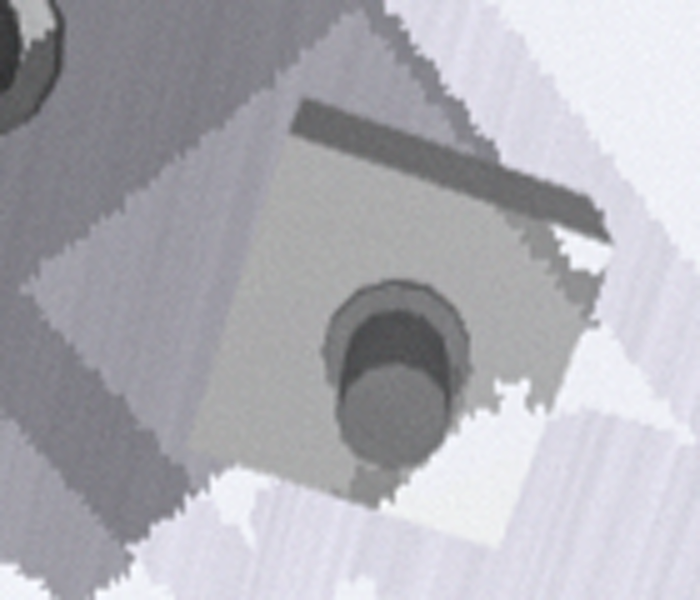

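View pics/c2.png

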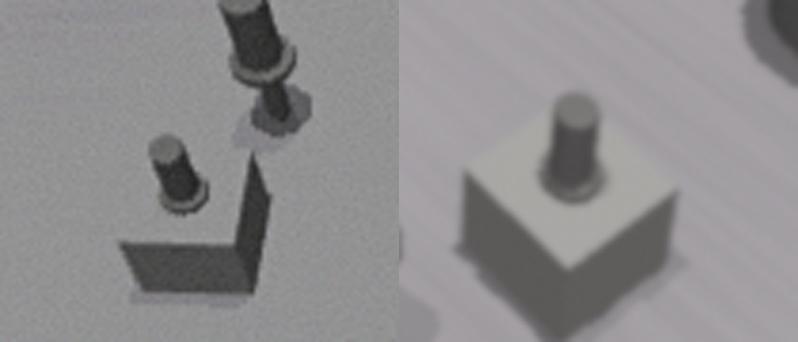

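```bash
python3 - <<'E'
from h import *
m1=dict(np.load("m1.npz"));sc=r.camera_model("scene");sd=r.camera_model("side")
t=[(m1,(318.8,223.2)),(sc,(164.9,198.7)),(sd,(390.8,369))]
print(tri([ray(*a) for a in t]))
for a in t: print(atz(*a,92))
c=(m1,(319.3,210.6)); print("collar",atz(*c,55))
X=atz(*t[0],92); d=m1["cam_to_world"][:3,:3].T@(X-m1["cam_to_world"][:3,3]); print("topdia",21.6*d[2]/359.5)
X=atz(*c,55); d=m1["cam_to_world"][:3,:3].T@(X-m1["cam_to_world"][:3,3]); print("collardia",147/5*d[2]/359.5)
E
```

```text
(array([ 498.90838305, -300.36070732,   90.20948021]), [np.float64(0.7996960514652126), np.float64(2.3848984159586464), np.float64(1.659459995629308)])
[ 498.94326674 -300.6463213    92.        ]
[ 499.24933187 -297.5750435    92.        ]
[ 498.45615107 -302.79129385   92.        ]
collar [ 498.94302517 -300.4908912    55.        ]
topdia 16.776154762149762
collardia 25.688661266691703
```

Emit:
arm_command(increments=[[-0.0035,0.012,-0.0032,0,0,0],[-0.0035,0.035,-0.0032,0,0,0],[-0.0035,0.06,-0.0032,0,0,0],[-0.0035,0.085,-0.0032,0,0,0],[-0.0035,0.11,-0.0032,0,0,0],[-0.0035,0.13,-0.0032,0,0,0],[-0.0035,0.145,-0.0032,0,0,0],[-0.0035,0.153,-0.0032,0,0,0],[-0.0035,0.157,-0.0032,0,0,0],[-0.0035,0.157,-0.0032,0,0,0]])

```text
time: 4.15
tool_pos: [499.2, -300.7, 133.2]
tcp_rot: [-90.0, -0.0, -74.2]
ft_force: [-0.1, -0.3, 0.3]
finger_gap: 42.5
```

```bash
python3 - <<'E'
from h import *
s=r.sense();print(s["time"],np.round(s["tool_pos"],1),np.round(s["ft_force"],2))
for n in ["wrist","side"]:
    im=r.snapshot(n);cv2.imwrite(f"pics/{n}2.png",im[:,:,::-1])
i=cv2.imread("pics/side2.png")[280:460,290:470]
a=cv2.imread("pics/wrist2.png")[180:480,140:500]
cv2.imwrite("pics/c3.png",np.hstack([cv2.resize(i,(400,400),interpolation=cv2.INTER_CUBIC),cv2.resize(a,(400,400))]))
E
```

```text
4.15 [ 499.2 -300.7  133.2] [-0.06 -0.25  0.32]
```

View pics/c3.png

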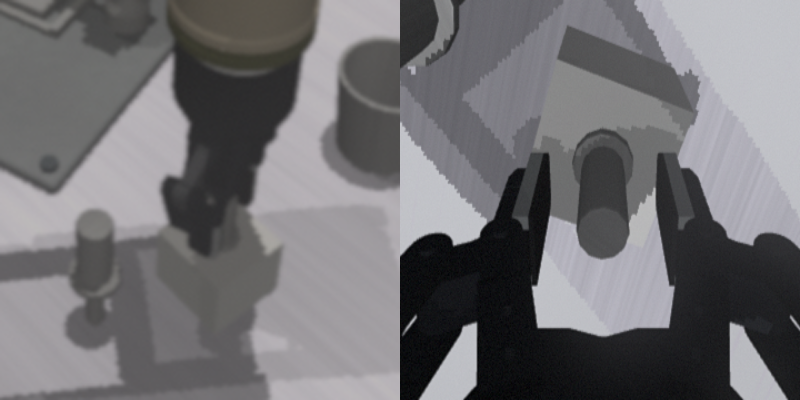

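The pin sits centred between the pads, at about (600,230) in the right half of the picture, so I'll close on it.

Emit:
arm_command(increments=[[0,0,0,0,0,0],[0,0,0,0,0,0],[0,0,0,0,0,0],[0,0,0,0,0,0],[0,0,0,0,0,0],[0,0,0,0,0,0],[0,0,0,0,0,0],[0,0,0,0,0,0],[0,0,0,0,0,0],[0,0,0,0,0,0]], jaw=1, force=50)

```text
time: 5.5
tool_pos: [499.3, -300.8, 133.6]
tcp_rot: [-90.0, -0.1, -74.2]
ft_force: [-0.9, 0.6, 5.2]
finger_gap: 16.7
```

Emit:
arm_command(increments=[[0,-0.005,0,0,0,0],[0,-0.015,0,0,0,0],[0,-0.03,0,0,0,0],[0,-0.047,0,0,0,0],[0,-0.065,0,0,0,0],[0,-0.082,0,0,0,0],[0,-0.094,0,0,0,0],[0,-0.1,0,0,0,0],[0,-0.1,0,0,0,0],[0,-0.1,0,0,0,0]])

```text
time: 6.75
tool_pos: [498.7, -300.3, 232.0]
tcp_rot: [-90.0, 0.1, -74.2]
ft_force: [-0.3, -0.4, -1.0]
finger_gap: 16.2
```

```bash
python3 - <<'E'
from h import *
s=r.sense();print(s["time"],np.round(s["tool_pos"],1),np.round(s["ft_force"],2),s["finger_gap"])
for n in ["wrist","side","scene"]:
    m=r.camera_model(n);im=r.snapshot(n);cv2.imwrite(f"pics/{n}3.png",im[:,:,::-1])
    np.savez(f"m3{n}.npz",**m)
    for o in r.spot_point(n,"pin")[:3]: print(n,o["conf"],o["position"])
i=cv2.imread("pics/side3.png")[230:430,290:490]
a=cv2.imread("pics/wrist3.png")[180:480,140:500]
cv2.imwrite("pics/c4.png",np.hstack([cv2.resize(i,(400,400),interpolation=cv2.INTER_CUBIC),cv2.resize(a,(400,333))]) if 0 else np.hstack([cv2.resize(i,(400,400),interpolation=cv2.INTER_CUBIC),cv2.resize(a,(400,400))]))
E
```

```text
6.75 [ 498.7 -300.3  232. ] [-0.34 -0.36 -1.04] 16.183344925453518
wrist 0.72 [217.4, 154.5]
wrist 0.56 [320.4, 294.7]
side 0.79 [332.3, 402.5]
side 0.47 [391.3, 342.3]
scene 0.72 [192.8, 176.5]
scene 0.4 [155.9, 178.9]
```

View pics/c4.png

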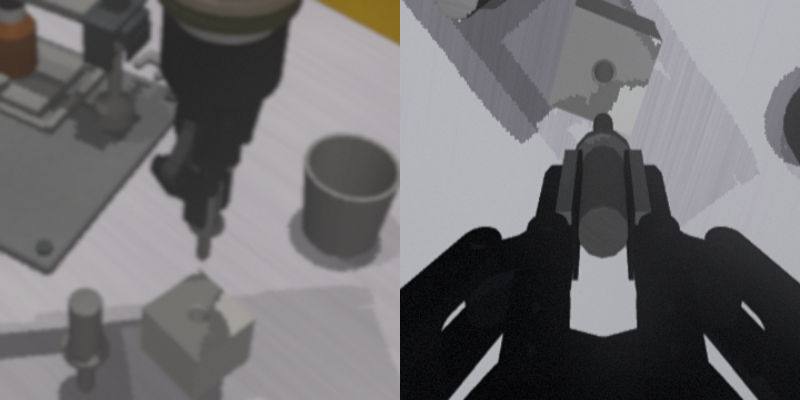

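```bash
python3 - <<'E'
from h import *
m=dict(np.load("m3wrist.npz"))
print("hole",atz(m,(322.9,233.2),50))
X=np.array([498.7,-300.3,232.0])
for n,d in [("tip",119),("collartop",78),("top",41)]: print(n,proj(m,X-[0,0,d]))
im=cv2.imread("pics/wrist3.png");a=cv2.convertScaleAbs(cv2.resize(im[210:390,260:390],None,fx=4.4,fy=3.3,interpolation=cv2.INTER_CUBIC)[:],alpha=1.6)
cv2.imwrite("pics/c5.png",cv2.convertScaleAbs(cv2.resize(im[220:380,260:390],None,fx=3.7,fy=3.7,interpolation=cv2.INTER_CUBIC),alpha=1.7))
E
```

```text
hole [ 498.12959368 -299.66075596   50.        ]
tip [323.45278144 269.58444877]
collartop [323.50028346 306.16584392]
top [323.56706205 357.59215525]
```

View pics/c5.png

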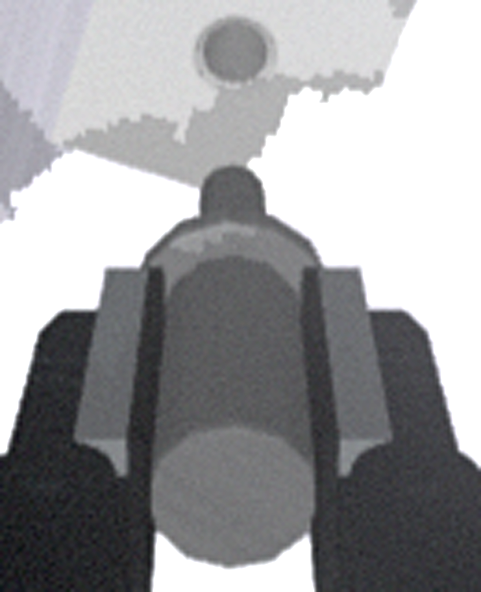

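Emit:
arm_command(increments=[[-0.015,0,0.002,0,0,0],[-0.05,0,0.008,0,0,0],[-0.095,0,0.015,0,0,0],[-0.14,0,0.022,0,0,0],[-0.185,0,0.029,0,0,0],[-0.23,0,0.036,0,0,0],[-0.27,0,0.042,0,0,0],[-0.295,0,0.046,0,0,0],[-0.307,0,0.048,0,0,0],[-0.307,0,0.048,0,0,0]])

```text
time: 8.3
tool_pos: [461.3, 8.5, 232.9]
tcp_rot: [-90.0, -0.0, -74.1]
ft_force: [-0.5, 0.2, 0.3]
finger_gap: 16.7
```

```bash
python3 - <<'E'
from h import *
s=r.sense();print(s["time"],np.round(s["tool_pos"],1),np.round(s["tcp_rot"],2),np.round(s["ft_force"],2),s["finger_gap"])
for n in ["wrist","side","scene"]:
    m=r.camera_model(n);im=r.snapshot(n);cv2.imwrite(f"pics/{n}4.png",im[:,:,::-1])
    np.savez(f"m4{n}.npz",**m)
    for o in r.spot_point(n,"fork_mouth")[:3]: print(n,o["conf"],o["position"],atz(m,o["position"],50))
im=cv2.imread("pics/wrist4.png")
cv2.imwrite("pics/c6.png",cv2.convertScaleAbs(cv2.resize(im[190:350,240:410],None,fx=3.7,fy=3.7,interpolation=cv2.INTER_CUBIC),alpha=1.7))
E
```

```text
8.3 [461.3   8.5 232.9] [-8.999e+01 -1.000e-02 -7.410e+01] [-0.5   0.22  0.32] 16.6543879660516
wrist 0.69 [323.8, 232.7] [461.64940266   9.22116166  50.        ]
side 0.81 [251.9, 295.2] [459.27867326   2.18188707  50.        ]
scene 0.71 [325.5, 192.9] [464.02814796  11.28060993  50.        ]
```

View pics/c6.png

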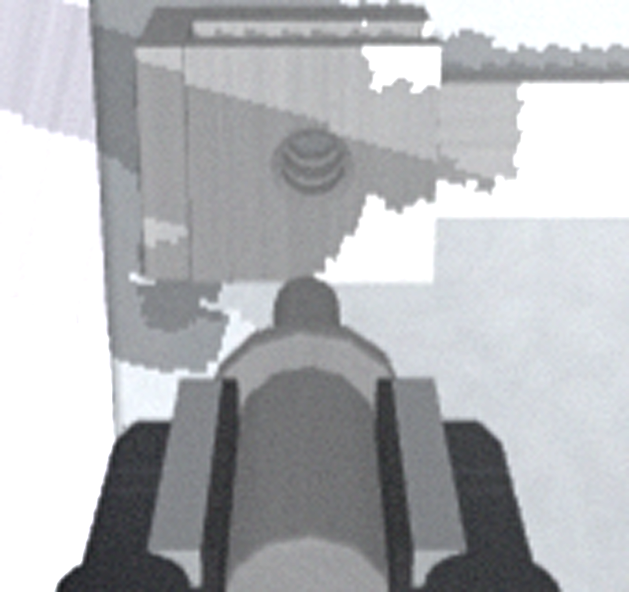

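Emit:
arm_command(increments=[[-0.0004,0.003,0.0007,0,0,0],[-0.0004,0.01,0.0007,0,0,0],[-0.0004,0.02,0.0007,0,0,0],[-0.0004,0.03,0.0007,0,0,0],[-0.0004,0.04,0.0007,0,0,0],[-0.0004,0.048,0.0007,0,0,0],[-0.0004,0.054,0.0007,0,0,0],[-0.0004,0.058,0.0007,0,0,0],[-0.0004,0.058,0.0007,0,0,0],[-0.0004,0.058,0.0007,0,0,0]])

```text
time: 9.85
tool_pos: [462.3, 8.6, 175.2]
tcp_rot: [-90.0, -0.0, -74.2]
ft_force: [0.0, 0.1, -0.5]
finger_gap: 16.7
```

```bash
python3 - <<'E'
from h import *
s=r.sense();print(s["time"],np.round(s["tool_pos"],1),np.round(s["tcp_rot"],2),np.round(s["ft_force"],2),s["finger_gap"])
b=[]
for n,(x,y) in dict(wrist=(323,280),side=(252,280),scene=(325,185)).items():
    m=r.camera_model(n);im=r.snapshot(n);cv2.imwrite(f"pics/{n}5.png",im[:,:,::-1])
    h=80 if n=="wrist" else 40
    np.savez(f"m5{n}.npz",**m)
    b.append(cv2.convertScaleAbs(cv2.resize(im[y-h:y+h,x-h:x+h,::-1],(266,266),interpolation=cv2.INTER_CUBIC),alpha=1.6))
cv2.imwrite("pics/c7.png",np.hstack(b))
E
```

```text
9.85 [462.3   8.6 175.2] [-8.997e+01 -1.000e-02 -7.418e+01] [ 0.01  0.13 -0.53] 16.735383895094422
```

View pics/c7.png

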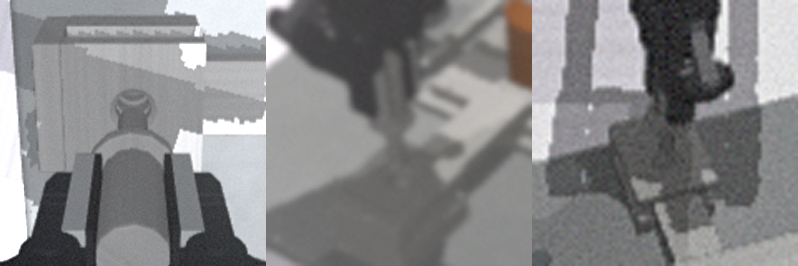

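```bash
python3 - <<'E'
from h import *
im=cv2.imread("pics/wrist5.png")
cv2.imwrite("pics/c8.png",cv2.convertScaleAbs(cv2.resize(im[240:300,285:365],None,fx=9,fy=9,interpolation=cv2.INTER_CUBIC),alpha=1.7))
m=dict(np.load("m5wrist.npz"))
for z in (50,55,60): print(z,proj(m,[462.3,8.6,z]))
E
```

```text
50 [323.15705185 264.78346994]
55 [323.16688575 268.28726506]
60 [323.17717909 271.9547563 ]
```

View pics/c8.png

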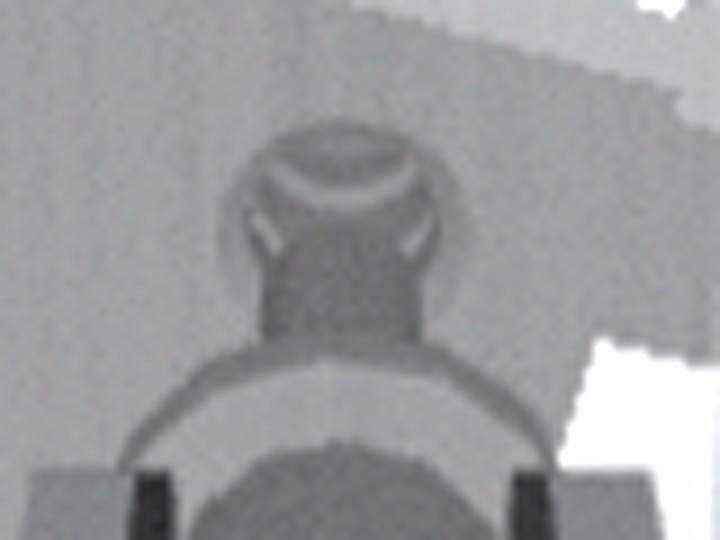

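Emit:
arm_command(increments=[[-0.0004,0.004,0,0,0,0],[-0.0004,0.008,0,0,0,0],[-0.0004,0.012,0,0,0,0],[-0.0004,0.016,0,0,0,0],[-0.0004,0.02,0,0,0,0],[-0.0004,0.024,0,0,0,0],[-0.0004,0.028,0,0,0,0],[-0.0004,0.032,0,0,0,0],[-0.0004,0.036,0,0,0,0],[-0.0004,0.036,0,0,0,0]])

```text
time: 11.25
tool_pos: [461.9, 8.9, 138.6]
tcp_rot: [-90.0, -0.0, -74.2]
ft_force: [0.9, -0.9, -1.1]
finger_gap: 16.4
```

Emit:
arm_command(increments=[[0,0.001,0,0,0,0],[0,0.002,0,0,0,0],[0,0.003,0,0,0,0],[0,0.004,0,0,0,0],[0,0.005,0,0,0,0],[0,0.0055,0,0,0,0],[0,0.006,0,0,0,0],[0,0.006,0,0,0,0],[0,0.006,0,0,0,0],[0,0.006,0,0,0,0]])

```text
time: 12.5
tool_pos: [462.0, 8.9, 133.6]
tcp_rot: [-90.0, -0.0, -74.2]
ft_force: [-3.1, -0.9, 7.1]
finger_gap: 16.5
```

```bash
python3 - <<'E'
from h import *
s=r.sense();print(s["time"],np.round(s["tool_pos"],1),np.round(s["ft_force"],2),s["finger_gap"])
m=r.camera_model("wrist");im=r.snapshot("wrist");cv2.imwrite("pics/wrist6.png",im[:,:,::-1]);np.savez("m6wrist.npz",**m)
cv2.imwrite("pics/c9.png",cv2.convertScaleAbs(cv2.resize(im[220:360,240:400,::-1],None,fx=4.2,fy=4.2,interpolation=cv2.INTER_CUBIC),alpha=1.7))
E
```

```text
12.5 [462.    8.9 133.6] [-3.12 -0.88  7.14] 16.51487362651142
```

View pics/c9.png

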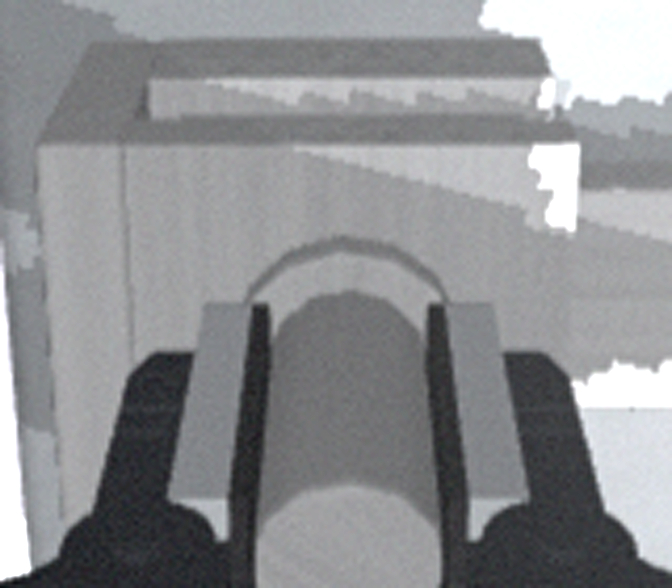

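The collar is down on the fork. There is 7 N of contact and the TCP is at the same height as at the pick, so I'll release the pin.

Emit:
arm_command(increments=[[0,0.006,0,0,0,0],[0,0,0,0,0,0],[0,0,0,0,0,0],[0,0,0,0,0,0],[0,0,0,0,0,0],[0,0,0,0,0,0],[0,0,0,0,0,0],[0,-0.004,0,0,0,0],[0,-0.015,0,0,0,0],[0,-0.03,0,0,0,0]], jaw=0)

```text
time: 13.8
tool_pos: [461.9, 9.0, 163.8]
tcp_rot: [-90.0, 0.0, -74.2]
ft_force: [-0.1, -0.1, 0.6]
finger_gap: 42.8
```

Emit:
arm_command(increments=[[0,-0.02,0,0,0,0],[0,-0.06,0,0,0,0],[0,-0.1,0,0,0,0],[0.005,-0.13,0.006,0,0,0],[0.025,-0.14,0.03,0,0,0],[0.055,-0.14,0.063,0,0,0],[0.085,-0.14,0.098,0,0,0],[0.11,-0.14,0.127,0,0,0],[0.12,-0.14,0.139,0,0,0],[0.122,-0.14,0.141,0,0,0]])

```text
time: 15.05
tool_pos: [631.4, -70.5, 303.6]
tcp_rot: [-90.0, -0.0, -74.2]
ft_force: [-0.8, 0.6, 0.1]
finger_gap: 42.9
```

```bash
python3 - <<'E'
from h import *
s=r.sense();print(s["time"],np.round(s["tool_pos"],1),np.round(s["tcp_rot"],2),np.round(s["ft_force"],2),s["finger_gap"])
Z=dict(latch=148,press_hinge=128,fork_mouth=50,pin=50)
for n in ["wrist","side","scene"]:
    m=r.camera_model(n);im=r.snapshot(n);cv2.imwrite(f"pics/{n}7.png",im[:,:,::-1])
    np.savez(f"m7{n}.npz",**m)
    for t in Z:
        for o in r.spot_point(n,t)[:2]: print(n,t,round(o["conf"],2),o["position"],np.round(atz(m,o["position"],Z[t]),1))
E
```

```text
15.05 [631.4 -70.5 303.6] [-8.998e+01 -1.000e-02 -7.422e+01] [-0.77  0.6   0.07] 42.93543291042392
wrist latch 0.8 [323.9, 244.7] [631.6 -69.1 148. ]
wrist fork_mouth 0.82 [148.4, 62.2] [461.1   9.3  50. ]
wrist fork_mouth 0.73 [324.1, 72.4] [600.8  40.9  50. ]
wrist pin 0.81 [70.3, 327.5] [ 412.6 -265.    50. ]
wrist pin 0.76 [150.1, 60.7] [462.3  10.8  50. ]
side latch 0.65 [349.2, 232.1] [633.1 -72.1 148. ]
side press_hinge 0.61 [246.1, 203.5] [564.8 161.6 128. ]
side fork_mouth 0.63 [253.2, 295.9] [460.  -1.  50.]
side pin 0.84 [330.5, 406.7] [ 409.7 -269.7   50. ]
side pin 0.48 [250.8, 293.7] [460.1   6.9  50. ]
scene latch 0.89 [285.7, 241.9] [634.1 -65.6 148. ]
scene fork_mouth 0.97 [325.6, 193.3] [465.   11.4  50. ]
scene pin 0.86 [193.2, 178.9] [ 421.1 -259.3   50. ]
scene pin 0.77 [323.7, 194.1] [466.9   7.5  50. ]
```

View pics/wrist7.png

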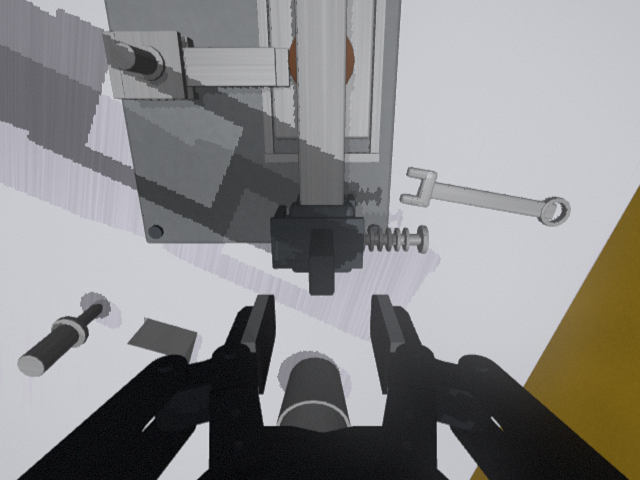

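View pics/side7.png

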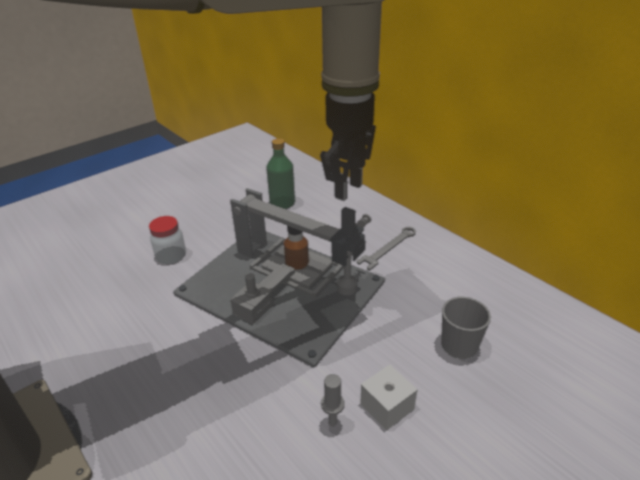

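```bash
python3 - <<'E'
from h import *
im=cv2.imread("pics/wrist7.png")
cv2.imwrite("pics/c10.png",cv2.convertScaleAbs(cv2.resize(im[195:305,260:380],None,fx=5.4,fy=5.4,interpolation=cv2.INTER_CUBIC),alpha=2.2))
E
```

```text
(no output)
```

View pics/c10.png

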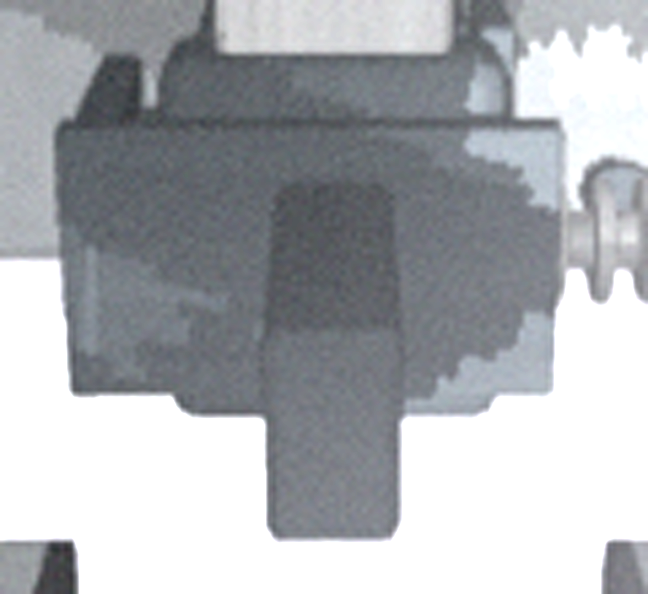

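```bash
python3 - <<'E'
from h import *
m=dict(np.load("m7wrist.npz"));w0=None
T=m["cam_to_world"]
c=T[:3,:3].T@(np.array([631.5,-70.5,198])-T[:3,3]);print("depth",c[2])
print("top ctr",atz(m,(321.7,275.2),198))
ft=atz(m,(321.7,195+183/5.4),148);print("foot rear edge",ft, "ctr",ft+12*np.array([.2725,-.9622,0]))
for q in [(264,328),(401,328),(268,530),(400,530)]: print(atz(m,(260+q[0]/5.4,195+q[1]/5.4),198))
# hinge/arm yaw
a=atz(m,(323.5,10),140);b=atz(m,(322,205),140);print(a,b,np.degrees(np.arctan2(-(a-b)[0],(a-b)[1])))
# fork check in stand frame
y=np.array([-.2725,.9622]);x=np.array([.9622,.2725])
d=np.array([631.2,-70])-np.array([462,8.7]);print(d@x,d@y)
E
```

```text
depth 193.1169288607005
top ctr [629.9625015  -68.19112015 198.        ]
foot rear edge [627.16654728 -58.80579585 148.        ] ctr [630.43654728 -70.35219585 148.        ]
[620.448454   -59.21748477 198.        ]
[633.25033852 -55.59036094 198.        ]
[626.55890115 -80.331094   198.        ]
[639.36530362 -76.70138378 198.        ]
[593.68076633  63.49189405 140.        ] [623.505029   -45.18017313 140.        ] 15.346564583598237
141.35849000000005 -121.83214000000002
```

Emit:
arm_command(increments=[[-0.0009,0.004,-0.0007,0,0,0],[-0.0009,0.014,-0.0007,0,0,0],[-0.0009,0.027,-0.0007,0,0,0],[-0.0009,0.04,-0.0007,0,0,0],[-0.0009,0.052,-0.0007,0,0,0],[-0.0009,0.062,-0.0007,0,0,0],[-0.0009,0.068,-0.0007,0,0,0],[-0.0009,0.071,-0.0007,0,0,0],[-0.0009,0.071,-0.0007,0,0,0],[-0.0009,0.071,-0.0007,0,0,0]])

```text
time: 17.05
tool_pos: [630.2, -69.4, 232.5]
tcp_rot: [-90.0, -0.0, -74.2]
ft_force: [0.1, 0.0, -0.6]
finger_gap: 42.1
```

```bash
python3 - <<'E'
from h import *
s=r.sense();print(s["time"],np.round(s["tool_pos"],1),np.round(s["ft_force"],2),s["finger_gap"])
b=[]
for n,(x,y) in dict(wrist=(323,310),side=(350,215),scene=(285,230)).items():
    im=r.snapshot(n)
    h=100 if n=="wrist" else 50
    b.append(cv2.convertScaleAbs(cv2.resize(im[y-h:y+h,x-h:x+h,::-1],(266,266),interpolation=cv2.INTER_CUBIC),alpha=1.8))
cv2.imwrite("pics/c11.png",np.hstack(b))
E
```

```text
17.05 [630.2 -69.4 232.5] [ 0.13  0.   -0.62] 42.10192222471378
```

View pics/c11.png

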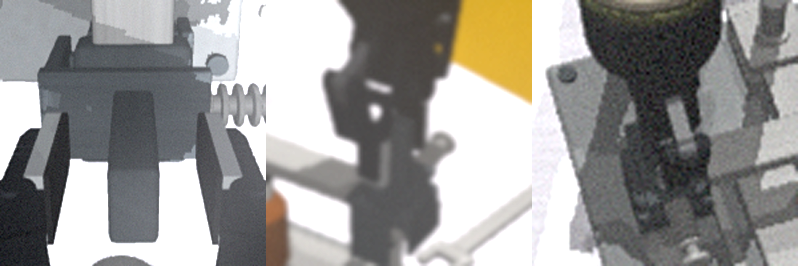

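The latch post stands centred between the open pads in the wrist crop, and the tips clear the latch block. Closing now.

Emit:
arm_command(increments=[[0,0,0,0,0,0],[0,0,0,0,0,0],[0,0,0,0,0,0],[0,0,0,0,0,0],[0,0,0,0,0,0],[0,0,0,0,0,0],[0,0,0,0,0,0],[0,0,0,0,0,0],[0,0,0,0,0,0],[0,0,0,0,0,0]], jaw=1, force=80)

```text
time: 18.45
tool_pos: [630.2, -69.3, 232.2]
tcp_rot: [-90.0, -0.0, -74.2]
ft_force: [4.2, 1.2, 3.2]
finger_gap: 13.4
```

Emit:
arm_command(increments=[[0,0,-0.0015,0,0,0],[0,0,-0.003,0,0,0],[0,0,-0.0045,0,0,0],[0,0,-0.006,0,0,0],[0,0,-0.0075,0,0,0],[0,0,-0.009,0,0,0],[0,0,-0.0105,0,0,0],[0,0,-0.012,0,0,0],[0,0,-0.0125,0,0,0],[0,0,-0.0125,0,0,0]])

```text
time: 19.7
tool_pos: [618.7, -72.6, 232.2]
tcp_rot: [-89.9, -0.0, -74.2]
ft_force: [9.6, 1.5, -0.2]
finger_gap: 13.1
```

```bash
python3 - <<'E'
from h import *
s=r.sense();print(s["time"],np.round(s["tool_pos"],1),np.round(s["tcp_rot"],2),np.round(s["ft_force"],2),s["finger_gap"])
im=r.snapshot("wrist")
cv2.imwrite("pics/c12.png",cv2.convertScaleAbs(cv2.resize(im[180:400,180:460,::-1],None,fx=2.5,fy=2.5),alpha=1.8))
E
```

```text
19.7 [618.7 -72.6 232.2] [-8.987e+01 -2.000e-02 -7.418e+01] [ 9.58  1.47 -0.21] 13.102478310925873
```

View pics/c12.png

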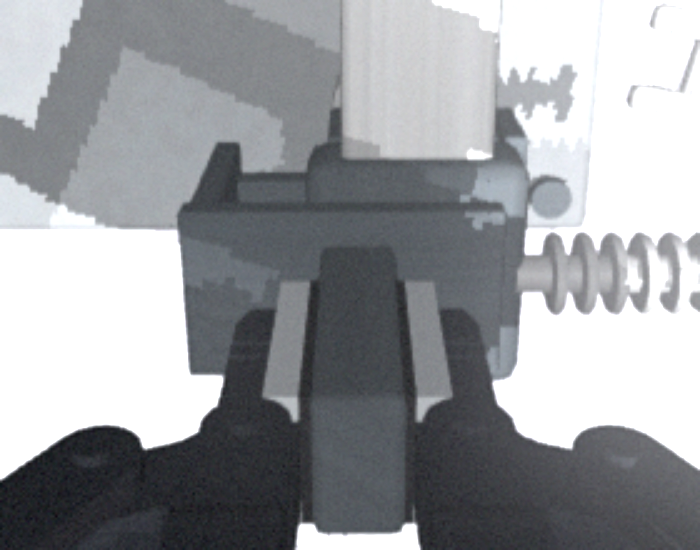

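Emit:
arm_command(increments=[[-0.00105,-0.0024,0,0,0,-0.01],[-0.00213,-0.00478,0,0,0,-0.02],[-0.00323,-0.00715,0,0,0,-0.03],[-0.00435,-0.00951,0,0,0,-0.04],[-0.0055,-0.01187,0,0,0,-0.05],[-0.00667,-0.0142,0,0,0,-0.06],[-0.00908,-0.01885,0,0,0,-0.08],[-0.01158,-0.02344,0,0,0,-0.1],[-0.01158,-0.02344,0,0,0,-0.1],[-0.01158,-0.02344,0,0,0,-0.1]])

```text
time: 21.0
tool_pos: [615.3, -61.6, 255.0]
tcp_rot: [-89.9, -5.8, -74.2]
ft_force: [9.6, 0.6, -3.3]
finger_gap: 13.3
```

```bash
python3 - <<'E'
from h import *
s=r.sense();print(s["time"],np.round(s["tool_pos"],1),np.round(s["tcp_rot"],2),np.round(s["ft_force"],2),np.round(s["wrist_torque"],2),s["finger_gap"])
im=r.snapshot("wrist");im2=r.snapshot("side")
a=cv2.convertScaleAbs(cv2.resize(im[180:400,180:460,::-1],(400,314)),alpha=1.8)
b=cv2.convertScaleAbs(cv2.resize(im2[150:325,220:443,::-1],(400,314)),alpha=1.4)
cv2.imwrite("pics/c13.png",np.hstack([a,b]))
# plan for 2nd part, relative to pose at theta=.1
t0=.1
for t in [.13,.17,.21,.25,.29,.33,.37,.40,.42,.44]:
    P=lambda t:np.array([-240*np.cos(t)+104*np.sin(t),240*np.sin(t)+104*np.cos(t)])
    d=P(t)-P(t0) # stand y,z
    c,s_=np.cos(t0),np.sin(t0)
    # rotate back into tool-at-t0 axes
    y=d[0]*c-d[1]*s_; z=d[0]*s_+d[1]*c
    print(round(t-t0,2),np.round([-y,-z],2))
E
```

```text
21.0 [615.3 -61.6 255. ] [-89.92  -5.76 -74.17] [ 9.57  0.6  -3.29] [ 0.3  -1.51  0.25] 13.275977595775451
0.03 [-3.23 -7.15]
0.07 [ -7.86 -16.53]
0.11 [-12.87 -25.72]
0.15 [-18.24 -34.7 ]
0.19 [-23.96 -43.45]
0.23 [-30.03 -51.98]
0.27 [-36.44 -60.25]
0.3 [-41.45 -66.28]
0.32 [-44.9  -70.22]
0.34 [-48.42 -74.08]
```

View pics/c13.png

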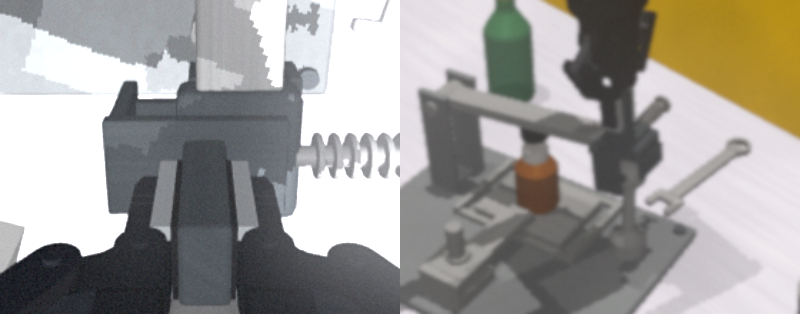

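Emit:
arm_command(increments=[[-0.00323,-0.00715,0,0,0,-0.03],[-0.00786,-0.01653,0,0,0,-0.07],[-0.01287,-0.02572,0,0,0,-0.11],[-0.01824,-0.0347,0,0,0,-0.15],[-0.02396,-0.04345,0,0,0,-0.19],[-0.03003,-0.05198,0,0,0,-0.23],[-0.03644,-0.06025,0,0,0,-0.27],[-0.04145,-0.06628,0,0,0,-0.3],[-0.0449,-0.07022,0,0,0,-0.32],[-0.0449,-0.07022,0,0,0,-0.32]])

```text
time: 22.35
tool_pos: [601.3, -11.6, 320.8]
tcp_rot: [-89.9, -24.1, -74.1]
ft_force: [9.7, 0.3, -1.4]
finger_gap: 13.2
```

```bash
python3 - <<'E'
from h import *
s=r.sense();print(s["time"],np.round(s["tool_pos"],1),np.round(s["tcp_rot"],2),np.round(s["ft_force"],2),np.round(s["qd"],2),s["finger_gap"])
L=[]
for n in ["wrist","side","scene"]:
    m=r.camera_model(n);im=r.snapshot(n);cv2.imwrite(f"pics/{n}8.png",im[:,:,::-1])
    for t in ["latch","pin"]:
        for o in r.spot_point(n,t)[:2]:
            print(n,t,round(o["conf"],2),o["position"],np.round(atz(m,o["position"],50),1))
            if t=="latch" and o["conf"]>.5 and not any(k[0]==n for k in L): L.append((n,ray(m,o["position"])))
print(tri([l[1] for l in L]) if len(L)>1 else L)
a=cv2.imread("pics/side8.png")[120:340,200:480];b=cv2.imread("pics/scene8.png")[130:350,170:450]
cv2.imwrite("pics/c14.png",cv2.convertScaleAbs(np.hstack([cv2.resize(a,(400,314)),cv2.resize(b,(400,314))]),alpha=1.4))
E
```

```text
22.35 [601.3 -11.6 320.8] [-89.91 -24.14 -74.14] [ 9.68  0.33 -1.43] [-0.54  0.11  0.11  0.52 -0.2  -0.43] 13.162985731187911
wrist latch 0.91 [323.4, 298.3] [ 682.4 -291.7   50. ]
wrist pin 0.63 [110.9, 245.4] [ 415.  -262.2   50. ]
side latch 0.74 [332.7, 185.4] [829.6 191.2  50. ]
side pin 0.97 [329.3, 403.7] [ 411.8 -264.8   50. ]
side pin 0.59 [253.9, 294.8] [462.6   0.6  50. ]
scene latch 0.59 [296.1, 196.2] [470.5 -48.4  50. ]
scene pin 0.75 [193.3, 177.4] [ 417.2 -259.4   50. ]
scene pin 0.65 [299.0, 197.1] [472.9 -42.6  50. ]
(array([611.73599431, -46.64868547, 243.72869646]), [np.float64(1.7115912243441644), np.float64(3.496201423387719), np.float64(2.979785522045984)])
```

View pics/c14.png

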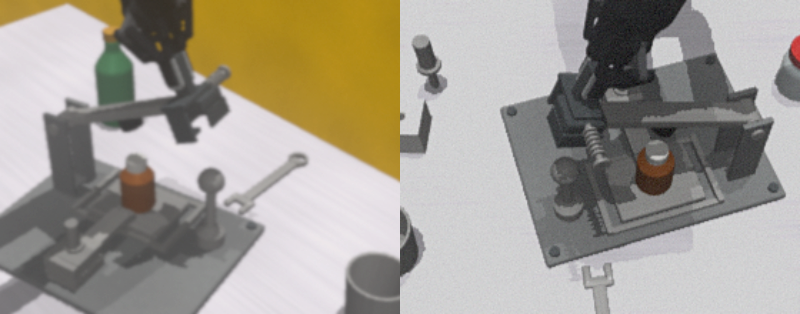

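Emit:
arm_command(increments=[[0,0,0,0,0,0],[0,0,0,0,0,0],[0,0,0,0,0,0],[0,0,0,0,0,0],[0,0,0,0,0,0],[0,0,0,0,0,0],[0,0,0,0,0,0],[0,0,0,0,0,0],[0,0,0,0,0,0],[0,0,0,0,0,0]])

```text
time: 24.05
tool_pos: [601.3, -12.0, 320.3]
tcp_rot: [-89.9, -24.1, -74.2]
ft_force: [9.9, 0.6, -3.4]
finger_gap: 13.1
```

```bash
python3 - <<'E'
from h import *
s=r.sense();print(s["time"],np.round(s["tool_pos"],1),np.round(s["tcp_rot"],2),np.round(s["ft_force"],2),s["finger_gap"])
im=r.snapshot("side")
cv2.imwrite("pics/c15.png",cv2.resize(im[260:330,215:305,::-1],None,fx=6,fy=6,interpolation=cv2.INTER_CUBIC))
E
```

```text
24.05 [601.3 -12.  320.3] [-89.94 -24.1  -74.17] [ 9.88  0.61 -3.4 ] 13.119252226615563
```

View pics/c15.png

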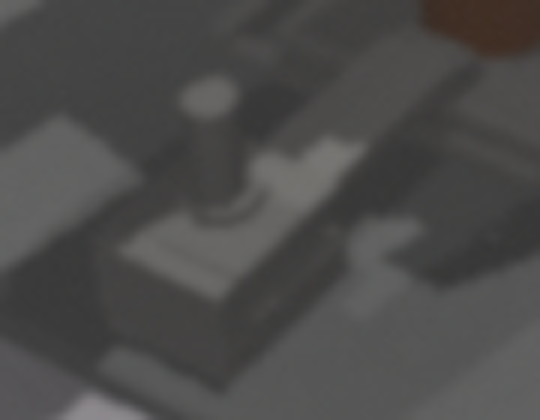

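The pin stands upright with its collar flush on the fork, the hold-down arm is at rest about 95 mm up, and the grip is steady. I'm handing in.

```bash
python3 - <<'E'
from bench import r
print(r.hand_in())
E
```

```text
the job is handed in; nothing more can be done
None
```

The leak-test stand is pinned and open, and I handed the job in at about 24 s of the 58 s allowed. No verdict is reported on hand-in.

- **Pin:** I took the correct pin out of the rest block; its measured collar of about 25.7 mm and grip of about 17 mm match the given sizes. It went down through fork and lug until the collar met the fork with about 7 N, at the same tool height as at the pick. I let go, and the last side view shows it upright with the collar flush on the fork.
- **Latch and arm:** I pulled the latch about 12 mm sideways. The force read about 9.7 N, which fits the spring. I then lifted the arm along its hinge circle to about 0.42 rad. The latch was triangulated at z ≈ 244 mm, about 95 mm above where it sat, with ray errors of 2 to 3.5 mm.
- **At hand-in:** The gripper was still holding the latch at 13 mm opening, with the 10 N spring load and about 3.4 N of weight on it, at rest.
- **Bystanders:** The jar, bottle, spanner and beaker show no disturbance wherever they appear in the pictures. I did not measure their positions again at the end.

Two checks disagreed:
- **Networks:** They often ranked the larger look-alike pin first, and once took the latch for the pin; I sorted these out by position.
- **Cameras:** The side and scene cameras differed from the wrist camera by up to about 8 mm on the fork hole and about 5 mm elsewhere. I used the wrist measurements for the pick, the fit and the latch.

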